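# Press a terminal block home through the window of a guarded bench press

## Robot

A 6-joint arm with a two-finger parallel gripper is mounted at the origin on a cart in front of the work surface, level with it; the furniture and walls round the work are solid. World frame = base frame: x ahead of the robot, y to its left, z up, the work surface at z = 0. Lengths are in m, angles in degrees, forces in N, time in s.
With the tool pointing down it reaches from about 0.35 to 0.85 m from the base axis. Payload 8.1 kg.
Tool frame: the origin (TCP) lies midway between the tips of the shut fingers; the grasp point (between the pads) lies 19 mm behind it; y points along the fingers, x is the direction in which the jaws open and shut, and the axes are right-handed (so a half turn about y gives the same grasp; the last joint's range is limited). The gripper opens to 93 mm and grips with 3 to 60 N. Pads are 15 mm wide; open, the fingers measure 128 mm over their backs; the gripper's body (75 mm by 188 mm) begins 65 mm behind the grasp point.
Start: joints at [68.961, 7.471, 85.268, -0, 87.261, -4.893], TCP at [0.167, 0.576, 0.219] pointing down, gripper open.
Joint ranges: [-169.43, 169.43], [-51.17, 129.36], [1.28, 143.12], [-76.62, 256.62], [0, 156.53], [-152.29, 152.29]. Speed limits (degrees/s): [136.94, 136.94, 159.86, 180, 180, 180].

## Interface

Orientations are given as [roll, pitch, yaw] about the fixed x, y, z axes, in that order (R = Rz(yaw) Ry(pitch) Rx(roll)).
In Python, from plant import status, viewer, job, models gives the robot as it stands.
- The arm moves only by the tool servo_tool, never from a script. Its argument "targets" is a list of rows, each a list of 6 numbers: the shift along the world's x, y, z in mm, then the turn, a rotation vector about the world's x, y, z in rad. A call has 1 to 12 rows; each row is the pose to reach, as a shift and turn from the pose measured when the call began; what a row does not reach only later rows make up. A row lasts 1/8 s, in which the tool goes at most 62.5 mm and 10.7 degrees, less where a joint would pass 70% of its speed; a pose out of reach is approached as far as the arm can. A call with a gripper value outside its range is refused whole. "gripper" is the finger opening in mm, from 0 to 93, set as the call begins (left out, the last holds). The fingers move at their own pace and stop on an object; "force" is the grip in N (left out, the last holds). Time passes only in rows, so rows that repeat a pose let the fingers close. It gives the time, the measured TCP pose, the force and the opening at its end, in the units of the state.
- status.state(): the state, without advancing time (a new reading comes with each control period).
- viewer.snapshot(name): name is "side" or "top" or "wrist"; returns a dict with "img" (480x640x3 uint8, red, green, blue), "depth" (480x640 float32, m along the optical axis (not along the pixel's ray), 0 where there is no reading), "intrinsics" (3x3 intrinsics, pixels), "R" (3x3) and "t" (3): a world point X has camera coordinates R X + t. Camera axes: x right, y down, z forward; pixel columns grow to the right and rows downward; lengths in m; the calibration is good to about 2 mm. A picture is of the moment at which its call begins.
- job.job_done(): hands the job in, once; it reports no verdict.
Trained networks look in a picture, given as the dict that the camera call returned (one of the last four; its "shot" number tells which), for a name from the list of things; names that differ only in an ending like _2 or _b are one class to them, and where a whole thing is asked for, a point or a joint stands for the part that bears it (a point fixed in the world has none). Each returns a list of dicts, best first, with "score" (0 to 1); they miss things now and then, are a little off and sometimes report something else, mostly with a low value. They report only what shows in the picture. A call takes as long as a camera call.
- models.find_in(picture, query): "centre" ([column, row] as shares, 0 to 1, of the picture: columns of its width, rows of its height, amid what is visible of it).
- models.trace(picture, query): "pixels" (480x640 bool, what is visible of it) and "centre" ([column, row] as shares, 0 to 1, of the picture: columns of its width, rows of its height, amid what is visible of it).
- models.tip_of(picture, query): "centre" ([column, row] as shares, 0 to 1, of the picture: columns of its width, rows of its height: a listed point, or the origin of a listed thing).
The state is a dict: "t": time; "joints": joint angles; "qvel": joint speeds; "joint_torque": joint torques, N m; "ee_pos": TCP position; "ee_rot": TCP orientation; "ft_force": force on the tool from outside, world axes, zero at the start; "ft_torque": the same for the moment, N m; "opening": finger opening in m.
Only numpy, scipy, OpenCV 4.12 (cv2) and the standard library are available. Lean on these libraries where they do the work, as an engineer would, in place of code of your own. Each camera call takes 0.05 s, during which the arm holds its last target. There are 200 camera calls.

## Task

A terminal block still stands proud of its circuit board on the sliding carrier of the guarded bench press. With the fingertips only, push the carrier's upright lug until the carrier is against its inner stop under the press, reach down through the window in the top of the guard and press the lever down until the terminal block sits home on the board, let the lever come back up, then push the carrier back out to its outer stop and leave it there. Never touch the guard, do not pinch the lug, lift the carrier or press the block by hand, and leave the tools and parts lying around where they are.

Things in the scene. Friction and masses are not known exactly. Their poses are not given: they have to be found in the camera images.
- press: Grey bench press, fixed to the bench. Origin: on the bench below the ram. y: along the carrier's track, out of the guard to the robot's left; x: from the lever pad (robot's side) back to the column; z up. The 12 mm thick bed runs out to y = +308 mm; low steel guides (inner faces x = +-46.5 mm) and end stops rise at most 26 mm above the bench. The ram hangs over the origin and follows the lever.
- guard: The guard round the press (same origin and axes): clear panels in an aluminium frame and a grey sheet top, upper face 136 mm above the bench. Outside it spans x -115 to +92 mm, y -72 to +72 mm. The carrier passes through a slot low in its left (+y) side, up to 62 mm above the bench. It must not be touched.
- window (a point): Centre of the guard's window, in the plane of the top sheet's upper face. The clear opening is 76 mm along the press's x and 84 mm along its y, with a thin black edging (standing 1 mm above the sheet) round it.
- lever_pad (a point): Middle of the upper face of the lever's black finger pad, 34 x 34 mm, straight below the window's centre: at rest 10 mm below the plane of the window's upper face, 30 mm when fully pressed. It moves almost straight down, tilting 9 degrees in all.
- lever (a joint): Angle of the lever: 0 at rest (up), about 0.15 rad fully down (pad down 19 mm). A spring brings it back up when released. Pressing the pad takes about 4 N at first and about 12 N while the block goes in; at the end it comes up hard.
- block (a joint): How far the white terminal block (12 x 50 x 15 mm, on the board) is pressed into the board, in m: 0 = standing 6 mm proud, 0.006 = home. It stays where it is pressed. With the carrier at the inner stop the ram meets it after about 7 mm of the pad's stroke.
- carrier: Loose aluminium carrier plate, 90 x 230 x 10 mm, about 0.6 kg, lying on the bed (underside 12 mm above the bench) between the guides, with the green board in its nest. Origin: on the underside below the terminal block; axes as the press's. In the press's frame its y is 0 at the inner stop (block under the ram), +112 mm at the outer stop.
- lug (a point): Centre of the carrier's upright push lug, an aluminium plate 40 mm along x and 8 mm along y, top 62 mm above the bench; this point is 42 mm above the bench, 170 mm from the carrier's origin along its y. Pushed from either broad side it slides with up to about 7 N. With the carrier at the inner stop there are 94 mm between lug and guard.
- cutters: Side cutters with red handles, 47 x 118 x 12 mm, lying behind the track. Bystander.
- spare_block: A second, loose terminal block, 12 x 50 x 15 mm, lying in front of the track. Bystander.
- cooler: Small finned heatsink, 25 x 40 x 20 mm, behind the track. Bystander.
- driver: Small screwdriver with a red handle, 13 x 173 x 11 mm, in front of the track. Bystander.

How it is judged (in metres and radians):
On the way, in this order (a step that is already met when the one before it is completed fails the run):
1. the carrier is pushed in to its inner stop, the terminal block still standing proud (y of carrier in the frame of press below 0.004 m and value of joint block below 0.001 m), for 0.2 s.
2. the lever is pressed down and the terminal block is home on the board (y of carrier in the frame of press below 0.005 m and value of joint lever above 0.11 rad and value of joint block above 0.005 m), for 0.1 s.
At the end, for the whole second after the job is handed in: The terminal block is home on the board (pressed in by more than 5 of its 6 mm), the lever is back up (within 0.02 rad) and the carrier lies still on its bed within 6 mm of the outer stop; the four bystanders lie within 15 mm of where they were (y of carrier in the frame of press above 0.106 m and z of carrier in the frame of press between 0.009 and 0.016 m and value of joint block above 0.005 m and value of joint lever below 0.02 rad and linear speed of carrier below 0.01 m/s and distance of each of cutters, spare_block, cooler, driver from where it was at the start of the episode below 0.015 m); the robot touches nothing.
It fails at once if the robot touches the guard (more than 0.5 N) (contact force between any of the fingers, the arm and guard above 0.5 N).
It fails at once if the carrier is lifted off its bed (6 mm) or tipped (z of carrier in the frame of press above 0.018 m or angle between carrier's own z axis and vertical above 0.1 rad).
It fails at once if the lug is taken between the fingers instead of being pushed (y of the grasp point in the frame of lug between -0.008 and 0.008 m and x of the grasp point in the frame of lug between -0.028 and 0.028 m and z of the grasp point in the frame of lug below 0.022 m).
It fails at once if a bystander is moved by more than 15 mm (distance of any of cutters, spare_block, cooler, driver from where it was at the start of the episode above 0.015 m).
It also fails if it takes over 54 s, if anything falls off the work surface, if the arm or the gripper's body presses on something with over 40 N, if the wrist force passes 120 N, or if a joint passes its speed limit or range.

## Working session

There is one attempt and no reset: what is moved stays moved. The work goes in short steps, Python scripts to look and compute and a tool call to move; the robot and the scene stay as the last step left them, time stands still between calls to the robot, and variables do not carry over. Pictures are saved under pics/ and viewed, about 8 in all and at most 12, crops included, and the job is handed in when it is done.

Besides the shell and the picture viewer there is one more tool, called after "Emit:" as name(argument=value, ...), one argument or row to a line, values as JSON. servo_tool: Moves the arm, as the interface text tells. Its arguments: {"type":"object","properties":{"targets":{"type":"array"},"gripper":{"type":"number"},"force":{"type":"number"}},"required":["targets"]}

```bash
mkdir -p pics; cat > h.py <<'E'
import numpy as np,cv2
from plant import status,viewer,job,models
def save(p,n): cv2.imwrite('pics/'+n,cv2.cvtColor(p['img'],cv2.COLOR_RGB2BGR))
def pix2w(p,u,v,z=None,d=None):
    K,R,t=map(np.array,(p['intrinsics'],p['R'],p['t']))
    r=R.T@np.linalg.inv(K)@[u,v,1]; c=-R.T@t
    return c+r*(d if d is not None else (z-c[2])/r[2])
def rays(p,u,v):
    K,R,t=map(np.array,(p['intrinsics'],p['R'],p['t']))
    r=R.T@np.linalg.inv(K)@[u,v,1]; return -R.T@t,r/np.linalg.norm(r)
def tri(L):
    A=0;b=0
    for c,r in L:
        P=np.eye(3)-np.outer(r,r);A=A+P;b=b+P@c
    return np.linalg.solve(A,b)
def proj(p,X):
    q=np.array(p['intrinsics'])@(np.array(p['R'])@X+np.array(p['t'])); return q[:2]/q[2]
E
python3 - <<'E'
from h import *
np.set_printoptions(precision=4,suppress=True)
print(status.state())
P={}
for n in('side','top','wrist'):
    p=viewer.snapshot(n);P[n]=p;save(p,n+'0.png')
    print(n,'cam',-np.array(p['R']).T@p['t'])
    for q in('press','window','lever_pad','lug','carrier','guard','cutters','spare_block','cooler','driver'):
        try:
            r=models.tip_of(p,q)
            for a in r[:2]:
                u,v=a['centre'][0]*640,a['centre'][1]*480
                z={'window':.136,'lever_pad':.126,'lug':.042,'carrier':.012}.get(q,0.)
                print(q,round(a['score'],2),(round(u),round(v)),pix2w(p,u,v,z))
        except Exception as e: print(q,e)
cv2.imwrite('pics/both.png',np.hstack([cv2.imread('pics/top0.png'),cv2.imread('pics/side0.png')])[:, :, :])
E
```

```text
{'t': 0.0, 'joints': array([68.9615,  7.5146, 85.3287,  0.0007, 87.2606, -4.8939]), 'qvel': array([-0.0253,  0.0009,  0.0701,  0.0075, -0.0225,  0.0536]), 'joint_torque': array([ -0.0002, -55.9816, -49.1774,   0.077 ,   0.0349,  -0.0001]), 'ee_pos': array([0.1666, 0.5758, 0.2176]), 'ee_rot': array([-89.9905,   0.1034,  73.8554]), 'ft_force': array([0.534 , 0.6852, 0.1006]), 'ft_torque': array([-0.0655, -0.0465,  0.0354]), 'opening': 0.09296246784360596}
side cam [0.7514 0.6147 0.8433]
press 0.73 (260, 205) [ 0.501  -0.0073  0.    ]
window 0.64 (287, 140) [ 0.4359 -0.0071  0.136 ]
lever_pad 0.82 (286, 139) [ 0.4323 -0.0182  0.126 ]
lug 0.92 (353, 285) [0.4648 0.2457 0.042 ]
carrier 0.93 (289, 232) [0.49   0.0826 0.012 ]
guard 0.88 (260, 205) [ 0.5011 -0.0063  0.    ]
guard 0.31 (355, 285) [0.4476 0.229  0.    ]
cutters 0.55 (277, 319) [0.5893 0.2145 0.    ]
spare_block 0.75 (340, 222) [0.3966 0.1039 0.    ]
cooler 0.59 (255, 273) [0.5797 0.1184 0.    ]
cooler 0.18 (286, 136) [ 0.3717 -0.1362  0.    ]
driver 0.6 (390, 262) [0.3699 0.2236 0.    ]
top cam [0.4058 0.1745 1.0316]
press 0.69 (407, 248) [ 0.5009 -0.0058  0.    ]
lever_pad 0.88 (427, 275) [ 0.4476 -0.015   0.126 ]
lug 0.72 (266, 266) [0.4676 0.2391 0.042 ]
carrier 0.7 (361, 256) [0.4858 0.0764 0.012 ]
guard 0.71 (409, 247) [ 0.5018 -0.0095  0.    ]
guard 0.52 (260, 265) [0.4712 0.2508 0.    ]
cutters 0.64 (427, 276) [ 0.4503 -0.0399  0.    ]
cutters 0.58 (281, 198) [0.5911 0.2156 0.    ]
spare_block 0.58 (407, 248) [ 0.4993 -0.0059  0.    ]
spare_block 0.57 (345, 303) [0.4045 0.1044 0.    ]
cooler 0.67 (336, 202) [0.5829 0.1172 0.    ]
driver 0.86 (276, 323) [0.3712 0.2229 0.    ]
wrist cam [0.088  0.6002 0.385 ]
```

View pics/top0.png

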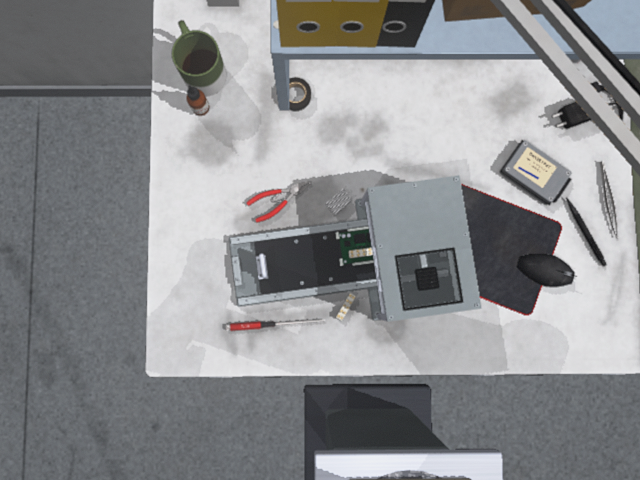

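View pics/side0.png

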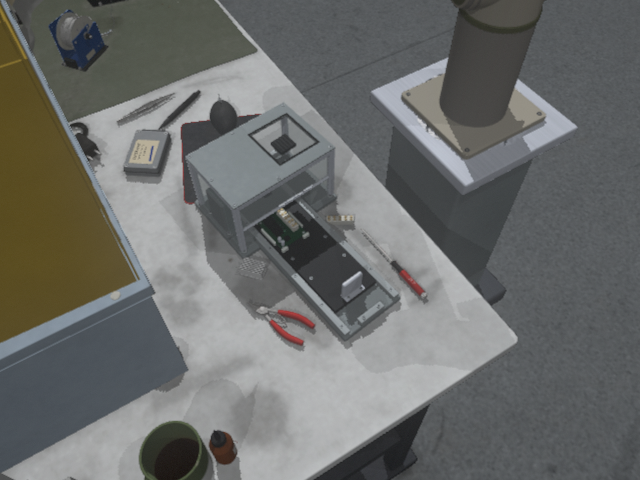

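The views show the guard with its window at about (430,277) in the top picture, the lug at (262,266), and the carrier part-way out. The driver and spare block are in front of the track, the cutters and cooler behind it. Next I fit the press pose from the guard top's known outline.

```bash
python3 - <<'E'
from h import *
np.set_printoptions(precision=4,suppress=True)
def cloud(p):
    v,u=np.mgrid[:480,:640]; d=p['depth']; K,R,t=map(np.array,(p['intrinsics'],p['R'],p['t']))
    c=np.stack([u,v,np.ones_like(u)],-1)@np.linalg.inv(K).T*d[...,None]
    return (c-t)@R, d>0
for n in('top','side'):
    p=viewer.snapshot(n); W,ok=cloud(p)
    m=ok&(abs(W[...,2]-.136)<.008)&(W[...,0]>.3)&(W[...,0]<.65)&(abs(W[...,1])<.2)
    k,l,s,_=cv2.connectedComponentsWithStats(m.astype(np.uint8)); i=1+s[1:,4].argmax()
    Q=W[l==i]; print(n,'z',np.median(Q[:,2]),len(Q))
    r=cv2.minAreaRect((Q[:,:2]*1000).astype(np.float32)); print(r)
    B=cv2.boxPoints(r)
    # y axis: short side 144, x: 207; yaw
    e=[B[1]-B[0],B[2]-B[1]]; ex=max(e,key=np.linalg.norm); ex=ex/np.linalg.norm(ex); ex=ex*np.sign(ex[0])
    ey=np.array([-ex[1],ex[0]]); o=np.array(r[0])+11.5*ex
    print('yaw',np.degrees(np.arctan2(ex[1],ex[0])),'origin',o)
    L=ok&(W[...,2]>.045)&(W[...,2]<.075)
    d=(W[...,:2]*1000-o); X=d@ex;Y=d@ey
    L&=(abs(X)<40)&(Y>110)&(Y<310)
    q=np.c_[X[L],Y[L],W[L][:,2]*1000]; print('lug',len(q),np.median(q,0),q.min(0),q.max(0))
    pad=ok&(abs(X+61)<25)&(abs(Y)<25)&(W[...,2]>.115)&(W[...,2]<.13)
    q=np.c_[X[pad],Y[pad],W[pad][:,2]*1000]; print('pad',len(q),np.median(q,0),q.min(0),q.max(0))
    wd=ok&(abs(W[...,2]-.136)>.006)&(abs(X+55)<50)&(abs(Y)<60)
    q=np.c_[X[wd],Y[wd]]; print('window hole',q.min(0),q.max(0),np.median(q,0))
E
```

```text
top z 0.13624733946471929 10033
((488.6014099121094, -7.617774963378906), (207.20347595214844, 145.26138305664062), 7.476425647735596)
yaw 7.476427 origin [500.0036  -6.1214]
lug 125 [ -1.1595 251.854   60.7327] [-20.2949 248.1344  46.0429] [ 18.9302 256.0143  66.8836]
pad 503 [-58.2898   0.5976 125.996 ] [-75.9015 -16.493  115.699 ] [-36.0435  17.2998 129.8991]
window hole [-101.8342  -59.9246] [-15.556   23.0123] [-59.4155  -5.1745]
side z 0.1372180475886843 6814
((487.8436584472656, -6.92498779296875), (208.99021911621094, 150.88743591308594), 7.521040439605713)
yaw 7.5210395 origin [499.2447  -5.4198]
lug 204 [  2.4396 255.8427  60.0868] [-18.6646 249.4061  45.0337] [ 20.6153 258.0136  65.9337]
pad 330 [-55.2885   3.4469 126.7253] [-75.0516 -16.5012 116.1221] [-36.1277  19.2204 129.9741]
window hole [-104.3978  -59.9594] [-5.9727 59.8947] [-53.6074  12.2838]
```

Emit:
servo_tool(
  targets=[
    [60, -60, 0, 0, 0, -0.18],
    [110, -110, 0, 0, 0, -0.36],
    [150, -150, 0, 0, 0, -0.54],
    [190, -200, -20, 0, 0, -0.72],
    [230, -240, -40, 0, 0, -0.9],
    [270, -280, -60, 0, 0, -1.05],
    [296, -302, -70, 0, 0, -1.158],
    [296, -302, -70, 0, 0, -1.158],
    [296, -302, -70, 0, 0, -1.158],
    [296, -302, -70, 0, 0, -1.158],
  ],
  gripper=0,
  force=30,
)

```text
t: 3.0
ee_pos: [0.4624, 0.2755, 0.1493]
ee_rot: [-90.0, -0.0, 7.6]
ft_force: [-0.1, 0.9, 0.6]
opening: 0.0013
```

```bash
python3 - <<'E'
from h import *
np.set_printoptions(precision=4,suppress=True)
p=viewer.snapshot('wrist');save(p,'w1.png');s=status.state();print(s)
for q in('lug','lever_pad','window'):
  for a in models.tip_of(p,q)[:1]:
    u,v=a['centre'][0]*640,a['centre'][1]*480; print(q,a['score'],u,v,pix2w(p,u,v,{'lug':.042,'lever_pad':.126,'window':.136}[q]))
print('TCP px',proj(p,s['ee_pos']),'lug exp',proj(p,np.array([.4666,.2448,.042])))
E
```

```text
{'t': 3.05, 'joints': array([ 25.3272,   0.3422, 100.0496,   0.0135,  79.5451,  17.6884]), 'qvel': array([ 0.1004, -0.0227,  0.03  , -0.2267, -0.0639,  0.0227]), 'joint_torque': array([ -0.4811, -47.7977, -47.6372,   0.0527,  -0.0119,  -0.0006]), 'ee_pos': array([0.4624, 0.2756, 0.1493]), 'ee_rot': array([-89.9681,  -0.0561,   7.6363]), 'ft_force': array([ 0.8102, -0.8341, -0.6553]), 'ft_torque': array([-0.018 ,  0.0911,  0.0003]), 'opening': 0.0008968567822356734}
lug 0.67 315.712 446.20799999999997 [0.4854 0.1009 0.042 ]
TCP px [315.6582 308.1265] lug exp [316.3387 278.9351]
```

View pics/w1.png

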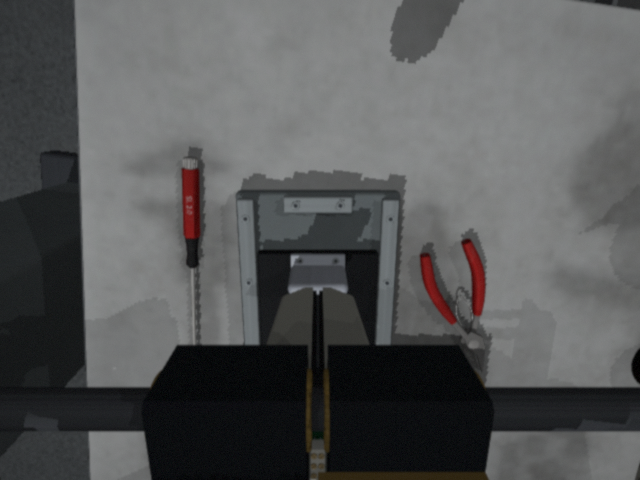

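The picture shows the shut fingertips at about (318,292), just outside the lug plate at (317,265–290) and centred on it. The low foot with two screws is at row 260. I will descend to about 47 mm, so the grasp point stays above the pinch zone.

Emit:
servo_tool(
  targets=[
    [0, 0, -30, 0, 0, 0],
    [0, 0, -60, 0, 0, 0],
    [0, 0, -85, 0, 0, 0],
    [0, 0, -102, 0, 0, 0],
    [0, 0, -102, 0, 0, 0],
    [0, 0, -102, 0, 0, 0],
  ],
)

```text
t: 3.95
ee_pos: [0.4631, 0.2757, 0.0482]
ee_rot: [-90.0, -0.1, 7.6]
ft_force: [-1.1, 0.4, 1.0]
opening: 0.0002
```

Emit:
servo_tool(
  targets=[
    [0.6, -5, 0, 0, 0, 0],
    [1.3, -10, 0, 0, 0, 0],
    [2, -15, 0, 0, 0, 0],
    [2.6, -20, 0, 0, 0, 0],
    [3.3, -25, 0, 0, 0, 0],
    [4, -30, 0, 0, 0, 0],
    [4.6, -35, 0, 0, 0, 0],
    [5.3, -40, 0, 0, 0, 0],
  ],
)

```text
t: 4.95
ee_pos: [0.4686, 0.2356, 0.0484]
ee_rot: [-89.9, -0.1, 7.6]
ft_force: [-0.1, 4.0, 2.4]
opening: 0.0008
```

Emit:
servo_tool(
  targets=[
    [0.8, -6, 0, 0, 0, 0],
    [1.6, -12, 0, 0, 0, 0],
    [2.4, -18, 0, 0, 0, 0],
    [3.1, -24, 0, 0, 0, 0],
    [3.9, -30, 0, 0, 0, 0],
    [4.7, -36, 0, 0, 0, 0],
    [5.5, -42, 0, 0, 0, 0],
    [6.3, -48, 0, 0, 0, 0],
    [6.8, -52, 0, 0, 0, 0],
    [7.1, -54, 0, 0, 0, 0],
  ],
)

```text
t: 6.2
ee_pos: [0.4758, 0.1814, 0.0484]
ee_rot: [-89.9, -0.1, 7.6]
ft_force: [-1.1, 4.4, 2.1]
opening: 0.0004
```

```bash
cat >> h.py <<'E'
O=np.array([499.6,-6.0]);EX=np.array([.9914,.1305]);EY=np.array([-.1305,.9914])
def cloud(p):
    v,u=np.mgrid[:480,:640]; d=p['depth']; K,R,t=map(np.array,(p['intrinsics'],p['R'],p['t']))
    c=np.stack([u,v,np.ones_like(u)],-1)@np.linalg.inv(K).T*d[...,None]
    W=(c-t)@R; e=W[...,:2]*1000-O
    return np.stack([e@EX,e@EY,W[...,2]*1000],-1)[d>0]
def tool():
    s=status.state(); e=s['ee_pos'][:2]*1000-O
    return e@EX,e@EY,s['ee_pos'][2]*1000,s['ft_force']
E
python3 - <<'E'
from h import *
np.set_printoptions(precision=1,suppress=True)
print(tool())
p=viewer.snapshot('side');save(p,'s2.png')
Q=cloud(p); 
q=Q[(abs(Q[:,0])<25)&(Q[:,2]>30)&(Q[:,2]<64)&(Q[:,1]>100)&(Q[:,1]<300)]
print(np.histogram(q[:,1],np.arange(100,300,5)))
for a in models.tip_of(p,'lug')[:1]+models.tip_of(p,'carrier')[:1]: print(a['score'],[ ((pix2w(p,a['centre'][0]*640,a['centre'][1]*480,z)[:2]*1000-O)@EY) for z in(.042,.012)])
cv2.imwrite('pics/s2c.png',cv2.resize(cv2.imread('pics/s2.png')[90:350,170:450],None,fx=2,fy=2))
E
```

```text
(np.float64(0.824762534233661), np.float64(188.88489807240396), np.float64(48.44172234077031), array([-1.1,  4.4,  2.1]))
(array([ 0,  0,  0,  0,  0,  0,  0,  0,  0,  0,  0,  0,  0,  0,  0, 32, 46,
        2,  5, 50,  1,  0,  0,  0,  0,  0,  0,  0,  0,  0,  0,  0,  0,  0,
        0,  0,  0,  0,  0]), array([100, 105, 110, 115, 120, 125, 130, 135, 140, 145, 150, 155, 160,
       165, 170, 175, 180, 185, 190, 195, 200, 205, 210, 215, 220, 225,
       230, 235, 240, 245, 250, 255, 260, 265, 270, 275, 280, 285, 290,
       295]))
0.87 [np.float64(177.4901021924291), np.float64(162.3256055474706)]
0.71 [np.float64(26.016848723927975), np.float64(5.181503240236303)]
```

View pics/s2c.png

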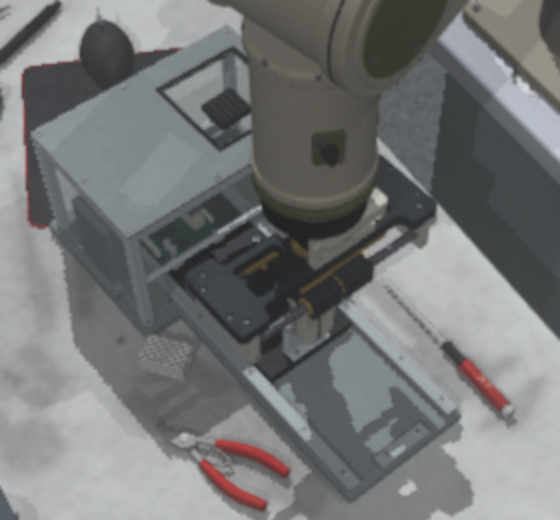

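The fingertips are behind the lug with clear air to the guard. About 7 mm remain, so I continue slowly.

Emit:
servo_tool(
  targets=[
    [0.3, -2, 0, 0, 0, 0],
    [0.5, -4, 0, 0, 0, 0],
    [0.8, -6, 0, 0, 0, 0],
    [0.9, -7, 0, 0, 0, 0],
    [0.9, -7, 0, 0, 0, 0],
  ],
)

```text
t: 6.98
ee_pos: [0.4764, 0.1758, 0.0484]
ee_rot: [-89.8, -0.2, 7.6]
ft_force: [-1.5, 12.9, 0.6]
opening: 0.0005
```

Emit:
servo_tool(
  targets=[
    [0.2, -1.5, 0, 0, 0, 0],
    [0.4, -3, 0, 0, 0, 0],
    [0.4, -3, 0, 0, 0, 0],
  ],
)

```text
t: 7.35
ee_pos: [0.4765, 0.1758, 0.0485]
ee_rot: [-89.5, -0.2, 7.6]
ft_force: [-2.4, 19.0, -0.7]
opening: 0.0002
```

Force rises (12.9 → 19 N) with no further motion, so the carrier is at the inner stop. I back off, rise and go over the window.

Emit:
servo_tool(
  targets=[
    [-1.5, 12, 0, 0, 0, 0],
    [-1.5, 12, 0, 0, 0, 0],
    [-1.5, 12, 45, 0, 0, 0],
    [-1.5, 12, 95, 0, 0, 0],
    [-1.5, 12, 150, 0, 0, 0],
    [-1.5, 12, 150, 0, 0, 0],
    [-10, -40, 150, 0, 0, 0],
    [-20, -90, 150, 0, 0, 0],
    [-28, -140, 150, 0, 0, 0],
    [-33.4, -189, 150, 0, 0, 0],
    [-33.4, -189, 150, 0, 0, 0],
    [-33.4, -189, 150, 0, 0, 0],
  ],
)

```text
t: 8.85
ee_pos: [0.4427, -0.0133, 0.1977]
ee_rot: [-89.5, -0.1, 7.6]
ft_force: [-0.0, -0.3, -0.7]
opening: 0.0009
```

```bash
python3 - <<'E'
from h import *
np.set_printoptions(precision=1,suppress=True)
print(tool())
for n in('wrist','side'):
    p=viewer.snapshot(n);save(p,n+'3.png');Q=cloud(p)
    m=(abs(Q[:,0]+60)<24)&(abs(Q[:,1])<24)&(Q[:,2]>118)&(Q[:,2]<131);q=Q[m]
    if len(q)>5: print(n,'pad',len(q),q.min(0),q.max(0),np.median(q,0))
    q=Q[(abs(Q[:,0])<25)&(Q[:,2]>45)&(Q[:,2]<66)&(Q[:,1]>140)&(Q[:,1]<300)]
    if len(q)>5: print(n,'lug',len(q),np.percentile(q,5,0),np.percentile(q,95,0))
    for k,z in(('lever_pad',.126),('window',.136),('lug',.042)):
      for a in models.tip_of(p,k)[:1]:
        e=pix2w(p,a['centre'][0]*640,a['centre'][1]*480,z)[:2]*1000-O; print(n,k,a['score'],e@EX,e@EY,a['centre'])
E
```

```text
(np.float64(-57.31466896403641), np.float64(0.20719910537815972), np.float64(197.7302630244534), array([-0. , -0.3, -0.7]))
wrist pad 3022 [-75.  -15.5 118. ] [-36.2  18.8 130. ] [-57.9   3.  125.9]
wrist lever_pad 0.67 -58.69899845888907 1.0186511373692748 [0.49, 0.5285]
side pad 324 [-76.6 -15.5 118.1] [-36.2  20.5 130.9] [-56.9   3.9 126.8]
side lug 195 [-17.  169.6  47.2] [ 19.  176.   64.5]
side lever_pad 0.71 -62.84418502553244 -2.2172809901416923 [0.4431, 0.294]
side window 0.83 -59.640997221671014 -3.2302704120801393 [0.4397, 0.2865]
side lug 0.88 -4.8869371731541476 171.1215498535769 [0.5023, 0.5217]
```

View pics/wrist3.png

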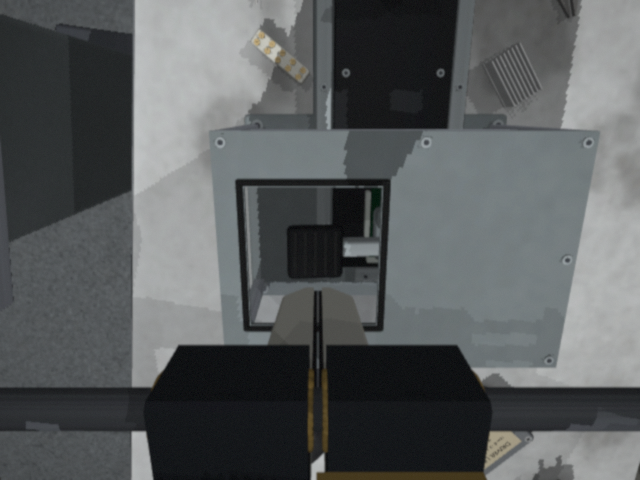

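The picture shows the black pad centred at about (315,250) in the window (x 240–388, y 182–328). The fingertips are above it, laterally centred with wide margins. Descending.

Emit:
servo_tool(
  targets=[
    [0, 1, -30, 0, 0, 0],
    [0, 1, -55, 0, 0, 0],
    [0, 1, -68, 0, 0, 0],
    [0, 1, -68, 0, 0, 0],
  ],
)

```text
t: 9.75
ee_pos: [0.4426, -0.0114, 0.1298]
ee_rot: [-89.5, -0.1, 7.7]
ft_force: [-0.9, 0.3, 0.1]
opening: 0.0007
```

Emit:
servo_tool(
  targets=[
    [0, 0, -4, 0, 0, 0],
    [0, 0, -8, 0, 0, 0],
    [0, 0, -12, 0, 0, 0],
    [0, 0, -16, 0, 0, 0],
    [0, 0, -19, 0, 0, 0],
    [0, 0, -19, 0, 0, 0],
  ],
)

```text
t: 10.5
ee_pos: [0.4424, -0.0116, 0.1112]
ee_rot: [-89.5, -0.1, 7.7]
ft_force: [-5.1, -1.0, 6.2]
opening: 0.0006
```

Emit:
servo_tool(
  targets=[
    [0, 0, -1.5, 0, 0, 0],
    [0, 0, -3, 0, 0, 0],
    [0, 0, -4.5, 0, 0, 0],
    [0, 0, -4.5, 0, 0, 0],
  ],
)

```text
t: 11.0
ee_pos: [0.4423, -0.0117, 0.1076]
ee_rot: [-89.5, -0.0, 7.7]
ft_force: [-7.3, 1.1, 11.0]
opening: 0.0008
```

Emit:
servo_tool(
  targets=[
    [0, 0, -1.5, 0, 0, 0],
    [0, 0, -3, 0, 0, 0],
    [0, 0, -3, 0, 0, 0],
  ],
)

```text
t: 11.38
ee_pos: [0.4424, -0.0117, 0.107]
ee_rot: [-89.5, -0.0, 7.7]
ft_force: [-14.3, 0.5, 24.0]
opening: 0.0004
```

Emit:
servo_tool(
  targets=[
    [0, 0, -2, 0, 0, 0],
    [0, 0, -2, 0, 0, 0],
  ],
)

```text
t: 11.62
ee_pos: [0.4424, -0.0117, 0.107]
ee_rot: [-89.5, -0.0, 7.8]
ft_force: [-12.7, 1.5, 21.5]
opening: 0.0003
```

Emit:
servo_tool(
  targets=[
    [0, 0, 8, 0, 0, 0],
    [0, 0, 16, 0, 0, 0],
    [0, 0, 24, 0, 0, 0],
    [0, 0, 50, 0, 0, 0],
    [0, 0, 95, 0, 0, 0],
    [0, 0, 95, 0, 0, 0],
  ],
)

```text
t: 12.38
ee_pos: [0.4445, -0.0121, 0.2058]
ee_rot: [-89.6, -0.4, 7.7]
ft_force: [0.1, -0.3, -0.1]
opening: 0.0005
```

Hard stop reached (0.107 m, 21–24 N). Now I hover above the gap between guard and lug, then check the gripper body's clearance, lever, and block.

Emit:
servo_tool(
  targets=[
    [10, 40, 0, 0, 0, 0],
    [20, 80, 0, 0, 0, 0],
    [30, 120, 0, 0, 0, 0],
    [36.6, 147, 0, 0, 0, 0],
    [36.6, 147, 0, 0, 0, 0],
    [36.6, 147, 0, 0, 0, 0],
  ],
)

```text
t: 13.12
ee_pos: [0.4804, 0.1343, 0.2048]
ee_rot: [-89.7, -0.3, 7.8]
ft_force: [-0.3, 0.2, -1.1]
opening: 0.0004
```

```bash
python3 - <<'E'
from h import *
np.set_printoptions(precision=1,suppress=True)
T=tool();print(T)
for n in('wrist','side','top'):
    p=viewer.snapshot(n);save(p,n+'4.png');Q=cloud(p)
    q=Q[(abs(Q[:,0]+60)<24)&(abs(Q[:,1])<24)&(Q[:,2]>100)&(Q[:,2]<131)]
    if len(q)>5: print(n,'pad',len(q),np.median(q,0))
    q=Q[(abs(Q[:,0])<25)&(Q[:,2]>45)&(Q[:,2]<66)&(Q[:,1]>140)&(Q[:,1]<300)]
    if len(q)>5: print(n,'lug',len(q),np.percentile(q,5,0),np.percentile(q,95,0))
    for lo in range(0,160,20):
        q=Q[(abs(Q[:,0]-T[0])<130)&(abs(Q[:,1]-T[1])<130)&(Q[:,2]>T[2]+lo)&(Q[:,2]<T[2]+lo+20)]
        if len(q)>5: print(n,lo,len(q),q.min(0)-T[:3],q.max(0)-T[:3])
cv2.imwrite('pics/s4c.png',cv2.resize(cv2.imread('pics/side4.png')[60:340,170:450],None,fx=2,fy=2))
E
```

```text
(np.float64(-0.7221990858125535), np.float64(141.58446638898283), np.float64(204.81960208902), array([-0.3,  0.2, -1.1]))
wrist lug 669 [-16.2 168.6  49.2] [ 18.1 175.7  63. ]
wrist 0 1263 [-14.3   8.    0.1] [15.6 11.  20. ]
wrist 20 2254 [-15.7   7.5  20. ] [16.7 11.2 40. ]
wrist 40 1322 [-16.1   4.   40. ] [17.2 11.  60. ]
wrist 60 85 [-1.2 -9.1 60. ] [ 2.3  8.8 77.7]
wrist 80 12188 [-77.9  -4.6  84.4] [ 79.6  37.4 100. ]
wrist 100 44156 [-59.8  18.  100. ] [ 61.5  37.6 111.4]
side pad 75 [-49.8  13.7 125.9]
side lug 199 [-16.7 169.5  46.2] [ 18.9 176.3  64.2]
side 0 145 [-16.5  -7.3   2. ] [15.8 11.7 19.8]
side 20 222 [-15.6  -6.9  20.1] [16.7 11.3 39.9]
side 40 208 [-16.9  -8.1  40. ] [18.  11.9 59.9]
side 60 16 [12.1  3.5 60.1] [17.8 10.7 68.6]
side 80 667 [-86.8 -33.   81.7] [ 86.2  37.7 100. ]
side 100 1810 [-93.3 -36.3 100. ] [ 93.7  37.9 120. ]
side 120 3340 [-95.3 -34.7 120. ] [ 94.   37.3 140. ]
side 140 368 [-41.7 -19.1 140. ] [ 17.3  26.1 160. ]
top pad 148 [-59.4  12.4 125.8]
top 80 28 [-64.5 -32.1  97.5] [-37.3  29.6 100. ]
top 100 200 [-66.1 -32.  100. ] [-38.8  29.5 119.4]
top 120 1891 [-94.4 -36.9 120.7] [-39.8  33.7 139.5]
top 140 15 [-41.2 -20.7 141.9] [-40.9  18.1 160. ]
```

View pics/s4c.png

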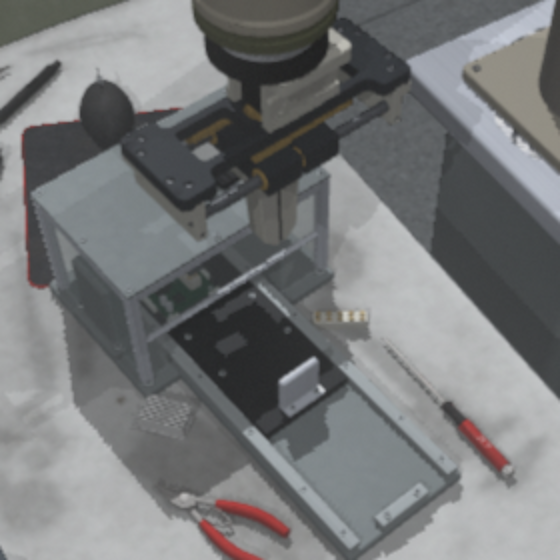

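Lug and lever pad (back at 126 mm) look right. The body spans ±38 mm, which leaves about 30 mm to the guard. Descending in the gap, then pushing out.

Emit:
servo_tool(
  targets=[
    [0, 0, -40, 0, 0, 0],
    [0.5, 0, -80, 0, 0, 0],
    [0.7, 0, -115, 0, 0, 0],
    [0.7, 0, -140, 0, 0, 0],
    [0.7, 0, -157, 0, 0, 0],
    [0.7, 0, -157, 0, 0, 0],
    [0.7, 0, -157, 0, 0, 0],
  ],
)

```text
t: 14.15
ee_pos: [0.4825, 0.1339, 0.0497]
ee_rot: [-89.6, -0.4, 7.7]
ft_force: [0.4, -0.2, 0.7]
opening: 0.0005
```

Emit:
servo_tool(
  targets=[
    [-0.7, 5, 0, 0, 0, 0],
    [-1.3, 10, 0, 0, 0, 0],
    [-2, 15, 0, 0, 0, 0],
    [-2.6, 20, 0, 0, 0, 0],
    [-3.3, 25, 0, 0, 0, 0],
    [-4, 30, 0, 0, 0, 0],
    [-4.6, 35, 0, 0, 0, 0],
    [-5.5, 41, 0, 0, 0, 0],
    [-6.2, 47, 0, 0, 0, 0],
    [-7, 53, 0, 0, 0, 0],
    [-7.8, 59, 0, 0, 0, 0],
    [-8.6, 65, 0, 0, 0, 0],
  ],
)

```text
t: 15.65
ee_pos: [0.4743, 0.1987, 0.0502]
ee_rot: [-89.7, -0.5, 7.7]
ft_force: [1.0, -5.5, 2.9]
opening: 0.0005
```

Emit:
servo_tool(
  targets=[
    [-0.8, 6, 0, 0, 0, 0],
    [-1.6, 12, 0, 0, 0, 0],
    [-2.4, 18, 0, 0, 0, 0],
    [-3.1, 24, 0, 0, 0, 0],
    [-3.9, 30, 0, 0, 0, 0],
    [-4.7, 36, 0, 0, 0, 0],
    [-5.5, 42, 0, 0, 0, 0],
    [-6.3, 48, 0, 0, 0, 0],
    [-6.8, 52, 0, 0, 0, 0],
    [-7.1, 54, 0, 0, 0, 0],
  ],
)

```text
t: 16.9
ee_pos: [0.4672, 0.2529, 0.0502]
ee_rot: [-89.7, -0.5, 7.7]
ft_force: [0.6, -5.4, 2.2]
opening: 0.0003
```

Emit:
servo_tool(
  targets=[
    [-0.3, 2, 0, 0, 0, 0],
    [-0.5, 4, 0, 0, 0, 0],
    [-0.8, 6, 0, 0, 0, 0],
    [-1, 8, 0, 0, 0, 0],
    [-1, 8, 0, 0, 0, 0],
  ],
)

```text
t: 17.52
ee_pos: [0.4662, 0.2611, 0.0502]
ee_rot: [-89.7, -0.5, 7.7]
ft_force: [0.9, -5.1, 2.2]
opening: 0.0001
```

Tool is at y ≈ 269 mm in the press frame and not yet against the stop.

Emit:
servo_tool(
  targets=[
    [-0.3, 2, 0, 0, 0, 0],
    [-0.5, 4, 0, 0, 0, 0],
    [-0.6, 5, 0, 0, 0, 0],
    [-0.6, 5, 0, 0, 0, 0],
  ],
)

```text
t: 18.02
ee_pos: [0.4661, 0.262, 0.0505]
ee_rot: [-90.1, -0.4, 7.6]
ft_force: [-0.3, -25.9, 12.6]
opening: 0.0005
```

Emit:
servo_tool(
  targets=[
    [-0.2, 1.5, 0, 0, 0, 0],
    [-0.4, 3, 0, 0, 0, 0],
    [-0.4, 3, 0, 0, 0, 0],
  ],
)

```text
t: 18.4
ee_pos: [0.4661, 0.2615, 0.0504]
ee_rot: [-90.4, -0.4, 7.6]
ft_force: [1.6, -23.1, 8.0]
opening: 0.0004
```

Outer stop reached. I back off, rise, move clear and check.

Emit:
servo_tool(
  targets=[
    [1.6, -14, 0, 0, 0, 0],
    [1.6, -14, 0, 0, 0, 0],
    [1.6, -14, 40, 0, 0, 0],
    [1.6, -14, 90, 0, 0, 0],
    [1.6, -14, 150, 0, 0, 0],
    [1.6, -14, 170, 0, 0, 0],
    [-50, 40, 170, 0, 0, 0],
    [-90, 90, 170, 0, 0, 0],
    [-130, 140, 170, 0, 0, 0],
    [-150, 200, 170, 0, 0, 0],
    [-150, 200, 170, 0, 0, 0],
    [-150, 200, 170, 0, 0, 0],
  ],
)

```text
t: 19.9
ee_pos: [0.3151, 0.4619, 0.2193]
ee_rot: [-90.5, -0.3, 7.8]
ft_force: [-0.1, -0.2, -0.3]
opening: 0.0006
```

```bash
python3 - <<'E'
from h import *
np.set_printoptions(precision=1,suppress=True)
print(tool()[2:])
im=[]
for n in('side','top'):
    p=viewer.snapshot(n);save(p,n+'5.png');Q=cloud(p)
    q=Q[(abs(Q[:,0]+60)<24)&(abs(Q[:,1])<24)&(Q[:,2]>100)&(Q[:,2]<131)]
    print(n,'pad',len(q),np.median(q,0))
    q=Q[(abs(Q[:,0])<25)&(Q[:,2]>45)&(Q[:,2]<66)&(Q[:,1]>140)&(Q[:,1]<320)]
    print(n,'lug',len(q),np.median(q,0),np.percentile(q,5,0),np.percentile(q,95,0))
    q=Q[(abs(Q[:,0])<5)&(abs(Q[:,1]-112)<20)]; print('block top',np.percentile(q[:,2],[5,50,95]))
    for k in('cutters','spare_block','cooler','driver'):
        print(n,k,[(round(a['score'],2),pix2w(p,a['centre'][0]*640,a['centre'][1]*480,0)[:2]*1000) for a in models.tip_of(p,k)[:2]])
for f in('side0','side5'):
    im.append(cv2.resize(cv2.imread(f'pics/{f}.png')[100:350,220:420],None,fx=2,fy=2))
cv2.imwrite('pics/cmp.png',np.hstack(im))
E
```

```text
(np.float64(219.25491584189254), array([-0.1, -0.2, -0.3]))
side pad 345 [-55.6   4.3 126.5]
side lug 200 [  2.8 286.   60.4] [-16.3 280.6  47.4] [ 19.7 288.   63.9]
block top [39.5 42.  44.7]
side cutters [(0.58, array([593.8, 211.5]))]
side spare_block [(0.63, array([397.5, 104. ])), (0.3, array([ 383.6, -121.1]))]
side cooler [(0.8, array([577.5, 111.7]))]
side driver [(0.84, array([369. , 223.3])), (0.55, array([593.3, 214.6]))]
top pad 505 [-58.    0.6 125.7]
top lug 133 [  0.2 281.   61. ] [-17.9 277.8  49. ] [ 17.6 285.1  64. ]
block top [38.3 41.  44.3]
top cutters [(0.75, array([593.9, 219.6]))]
top spare_block [(0.8, array([404.8, 109.8]))]
top cooler [(0.63, array([585. , 116.4]))]
top driver [(0.82, array([376.3, 228.7]))]
```

View pics/cmp.png

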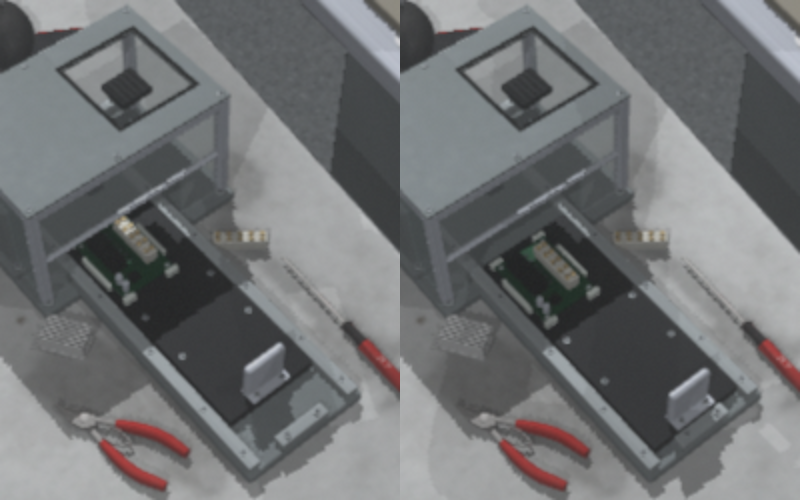

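Side by side, the lug is now at the outer end stop and the block sits visibly lower. The bystanders and guard are unchanged and the lever pad is up. Handing in.

```bash
python3 -c "
from plant import job;print(job.job_done())"
```

```text
the job is handed in; nothing more can be done
None
```

I ran the whole sequence and handed the job in at about 20 s of the 54 s allowed. The hand-in reports no verdict.

- **Push in:** With the fingers shut, I pushed the carrier in until force rose to about 19 N with no more motion. The lug then measured about 170 mm along the track, which is the inner stop.
- **Press:** Through the window I pressed the lever pad down about 19 mm to its hard stop, at 21–24 N. After release the pad was back at 126 mm, its rest height.
- **Push out:** I pushed the carrier out to its outer stop, at about 25 N. The lug moved about 29–30 mm from where it started, which puts the carrier at about 112 mm.
- **Last checks:** The block's top is about 41 mm above the bench and looks seated. I have no depth reading of the block from before the press, so this rests on the hard stop and the picture comparison. The bystanders look unmoved; the networks' positions for them agree to about 7 mm, which is within their scatter. The arm ended clear of everything.

No check failed. Side-camera depth put the lug about 4–5 mm further out than the top camera, as it did at the start, so I compared positions within each view.

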